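Set the stock tags of the vial bins

ROBOT

A 6-joint arm with a two-finger parallel gripper is mounted at the origin on a cart in front of the work surface, level with it; the furniture and walls round the work are solid. World frame = base frame: x ahead of the robot, y to its left, z up, the work surface at z = 0. Lengths are in mm, angles in degrees, forces in N, time in s.
With the tool pointing down it reaches from about 300 to 850 mm from the base axis. Payload 4.2 kg.
Tool frame: the origin (TCP) lies midway between the tips of the shut fingers; the grasp point (between the pads) lies 19 mm behind it (env.grasp_offset is the distance from the TCP to the grasp point, in mm); z points along the fingers, y is the line along which they close (so a half turn about z gives the same grasp; the last joint's range is limited). The gripper opens to 91 mm and grips with 3 to 60 N. Pads are 32 mm wide; open, the fingers measure 118 mm over their backs; the gripper's body (76 mm by 178 mm) begins 60 mm behind the grasp point.
Start: joints at [-66.75, 18.312, 89.639, -0, 72.044, -1.146], TCP at [237.508, -523.673, 213.976] pointing down, gripper open.
Joint ranges: [-177.97, 177.97], [-48.28, 115.42], [12.27, 149.76], [-77.06, 257.06], [2.81, 150.46], [-146.56, 146.56]. Speed limits (degrees/s): [147.25, 147.25, 180, 180, 180, 180].

INTERFACE

Orientations are given as [roll, pitch, yaw] about the fixed x, y, z axes, in that order (R = Rz(yaw) Ry(pitch) Rx(roll)).
In Python, from workcell import env, optics gives the robot as it stands. The module is installed in compiled form; this text tells all that it offers.
- The arm moves only by the tool send_rows, never from a script. Its argument "targets" is a list that holds one entry, the list of rows, each a list of 7 numbers: the turn, a rotation vector about the world's x, y, z scaled (see below), then the shift along the world's x, y, z scaled (see below), then the closure, from -1 (fully open) to 1 (shut). In form: [[[rx, ry, rz, x, y, z, gripper], ...]]. A call has 1 to 12 rows; each row shifts and turns the commanded pose from where the row before left it; what a row does not reach is not made up. The controller multiplies each number of a shift by 0.2 m and each number of a turn by pi/2 rad. A row lasts 1/10 s, in which the tool goes at most 50 mm and 8.59 degrees, less where a joint would pass 70% of its speed; a pose out of reach is approached as far as the arm can. A call with a number of a shift or a turn outside -1 to 1 is refused whole. A call with a gripper value outside its range is refused whole. The fingers move at their own pace and stop on an object; "grip_force" is the grip in N (left out, the last holds). Time passes only in rows, so rows that do not move let the fingers close. It gives the time, the measured TCP pose, the force, the opening and the grip force at its end, in the units of the state.
- env.state(): the state, without advancing time (a new reading comes with each control period).
- optics.grab_frame(name): name is "scene" or "top" or "wrist"; returns (picture, depth): 480x640x3 uint8, red, green, blue; 480x640 float32, mm along the optical axis (not along the pixel's ray), 0 where there is no reading.
- optics.camera_info(name): a dict with "camera_matrix" (3x3 intrinsics, pixels), "R" (3x3) and "t" (3): a world point X has camera coordinates R X + t; the wrist camera has in their place "mount" (4x4, takes a point from camera to tool coordinates, whose origin is the TCP and whose axes are the flange's). Camera axes: x right, y down, z forward; pixel columns grow to the right and rows downward; lengths in mm; the calibration is good to about 2 mm. A picture is of the moment at which its call begins: read the wrist's pose just before it. camera_info takes no time and is no camera call.
- env.job_done(): hands the job in; it is judged then, once.
Trained networks look in the newest picture that a camera, given by its name, has taken for a name from the list of things; names that differ only in an ending like _2 or _b are one class to them, and where a whole thing is asked for, a point or a joint stands for the part that bears it (a point fixed in the world has none). Each returns a list of dicts, best first, with "conf" (0 to 1); they miss things now and then, are a little off and sometimes report something else, mostly with a low value. They report only what shows in the picture. A call takes as long as a camera call.
- optics.silhouettes(camera, name): "mask" (480x640 bool, what is visible of it) and "at" ([column, row] in pixels, amid what is visible of it).
- optics.place_of(camera, name): "at" ([column, row] in pixels: a listed point, or the origin of a listed thing).
The state is a dict: "time_s": time; "qpos": joint angles; "qvel": joint speeds; "effort": joint torques, N m; "ee_pos": TCP position; "ee_rot": TCP orientation; "force": force on the tool from outside, world axes, zero at the start; "torque": the same for the moment, N m; "gripper_width": finger opening in mm; "gripper_force": force on a finger pad.
Only numpy, scipy, OpenCV 4.12 (cv2) and the standard library are available. Lean on these libraries where they do the work, as an engineer would, in place of code of your own. Each camera call takes 0.05 s, during which the arm holds its last target. There are 200 camera calls.

TASK

In front of each of the four bins is a hinged tag that leans left with its round disc up (full) or right with its straight bar up (reorder). With a fingertip, push over the tags that are wrong, so that in the end only the bins holding vials show the disc and the empty bins show the bar, each tag lying right over on its rest. Leave the vials standing in their bins, and do not shift the bottle or the test weight.

Things in the scene. Friction and masses are not known exactly. Their poses are not given: they have to be found in the camera images.
- board: aluminium board, 150 mm deep, 500 mm along the row, 8 mm thick, lying fixed on the worktop; origin under its middle, x away from the robot, y left along the row. Fixed on it are four grey open bins in a row, 120 mm apart (each 108 mm along the row, 56 mm deep, 32 mm high), each with its tag in front. Which stands where varies
- hinge_a (a point): middle of the level hinge pin of the tag of bin a, 53 mm above the worktop, 63 mm in front of the bin's middle (the bin lies straight behind, along +x); x axis along the pin, away from the robot, y along the row to the left, z up. The pin sits between two dark posts, 29 mm either side of this point along x, 14 mm wide along y, ending 3 mm above the pin
- tag_a (a joint): lean of the tag of bin a, rad: 0 upright on its pin; +0.785 leaning 45 degrees left (hinge's +y) on its rest, face with black round disc up (full); -0.785 leaning 45 degrees right on its rest, face with black straight bar up (reorder). White plate, 50 mm along the pin, 4 mm thick, 30 g. The hinge is free: once past upright the tag falls to the other rest by itself
- edge_a (a point): middle of the free edge of the tag of bin a, 42 mm from the pin; with the tag at rest it is 30 mm above the pin and 30 mm to its side. Beyond it is at least 55 mm of free room along the row. A fingertip let down there, its end about 15 mm lower than the edge, can push the edge sideways and upward until it is past the pin
- hinge_b (a point): middle of the level hinge pin of the tag of bin b, 53 mm above the worktop, 63 mm in front of the bin's middle (the bin lies straight behind, along +x); x axis along the pin, away from the robot, y along the row to the left, z up. The pin sits between two dark posts, 29 mm either side of this point along x, 14 mm wide along y, ending 3 mm above the pin
- tag_b (a joint): lean of the tag of bin b, rad: 0 upright on its pin; +0.785 leaning 45 degrees left (hinge's +y) on its rest, face with black round disc up (full); -0.785 leaning 45 degrees right on its rest, face with black straight bar up (reorder). White plate, 50 mm along the pin, 4 mm thick, 30 g. The hinge is free: once past upright the tag falls to the other rest by itself
- edge_b (a point): middle of the free edge of the tag of bin b, 42 mm from the pin; with the tag at rest it is 30 mm above the pin and 30 mm to its side. Beyond it is at least 55 mm of free room along the row. A fingertip let down there, its end about 15 mm lower than the edge, can push the edge sideways and upward until it is past the pin
- hinge_c (a point): middle of the level hinge pin of the tag of bin c, 53 mm above the worktop, 63 mm in front of the bin's middle (the bin lies straight behind, along +x); x axis along the pin, away from the robot, y along the row to the left, z up. The pin sits between two dark posts, 29 mm either side of this point along x, 14 mm wide along y, ending 3 mm above the pin
- tag_c (a joint): lean of the tag of bin c, rad: 0 upright on its pin; +0.785 leaning 45 degrees left (hinge's +y) on its rest, face with black round disc up (full); -0.785 leaning 45 degrees right on its rest, face with black straight bar up (reorder). White plate, 50 mm along the pin, 4 mm thick, 30 g. The hinge is free: once past upright the tag falls to the other rest by itself
- edge_c (a point): middle of the free edge of the tag of bin c, 42 mm from the pin; with the tag at rest it is 30 mm above the pin and 30 mm to its side. Beyond it is at least 55 mm of free room along the row. A fingertip let down there, its end about 15 mm lower than the edge, can push the edge sideways and upward until it is past the pin
- hinge_d (a point): middle of the level hinge pin of the tag of bin d, 53 mm above the worktop, 63 mm in front of the bin's middle (the bin lies straight behind, along +x); x axis along the pin, away from the robot, y along the row to the left, z up. The pin sits between two dark posts, 29 mm either side of this point along x, 14 mm wide along y, ending 3 mm above the pin
- tag_d (a joint): lean of the tag of bin d, rad: 0 upright on its pin; +0.785 leaning 45 degrees left (hinge's +y) on its rest, face with black round disc up (full); -0.785 leaning 45 degrees right on its rest, face with black straight bar up (reorder). White plate, 50 mm along the pin, 4 mm thick, 30 g. The hinge is free: once past upright the tag falls to the other rest by itself
- edge_d (a point): middle of the free edge of the tag of bin d, 42 mm from the pin; with the tag at rest it is 30 mm above the pin and 30 mm to its side. Beyond it is at least 55 mm of free room along the row. A fingertip let down there, its end about 15 mm lower than the edge, can push the edge sideways and upward until it is past the pin
- vial_0_mid (a point): centre (half-way up) of a loose amber sample vial with a cap, 27 mm across, 58 mm high, standing in one of the bins; a full bin holds two vials side by side along the row, 42 mm apart, an empty one none. Vial tops are 69 mm above the worktop
- vial_1_mid (a point): centre (half-way up) of a loose amber sample vial with a cap, 27 mm across, 58 mm high, standing in one of the bins; a full bin holds two vials side by side along the row, 42 mm apart, an empty one none. Vial tops are 69 mm above the worktop
- vial_2_mid (a point): centre (half-way up) of a loose amber sample vial with a cap, 27 mm across, 58 mm high, standing in one of the bins; a full bin holds two vials side by side along the row, 42 mm apart, an empty one none. Vial tops are 69 mm above the worktop
- vial_3_mid (a point): centre (half-way up) of a loose amber sample vial with a cap, 27 mm across, 58 mm high, standing in one of the bins; a full bin holds two vials side by side along the row, 42 mm apart, an empty one none. Vial tops are 69 mm above the worktop
- bottle_mid (a point): centre of a small bottle with a green cap, 44 mm across, 85 mm high, standing loose in front of the left part of the board; a bystander
- weight_mid (a point): centre of a brass-coloured test weight, 38 mm across, 48 mm high, standing loose in front of the right end of the board; a bystander

How it is judged:
By the outcome, as a careful person would: the job done as asked, in the order asked, and still so for the second after the job is handed in, with the robot touching nothing.
It also fails if it takes over 51 s, if anything falls off the work surface, if the arm or the gripper's body presses on something with over 40 N, if the wrist force passes 120 N, or if a joint passes its speed limit or range.

## Working session

There is one attempt and no reset: what is moved stays moved. The work goes in short steps, Python scripts to look and compute and a tool call to move; the robot and the scene stay as the last step left them, time stands still between calls to the robot, and variables do not carry over. Pictures are saved under pics/ and viewed, at most 10 in all, crops included, and the job is handed in when it is done.

Besides the shell and the picture viewer there is one more tool, called after "Request:" as name([rows], argument=value, ...), one row to a line, values as JSON. send_rows: Moves the arm, as the interface text tells. Its arguments: {"type":"object","properties":{"targets":{"type":"array"},"grip_force":{"type":"number"}},"required":["targets"]}

```bash
mkdir -p pics
cat > h.py <<'E'
from workcell import env, optics
import numpy as np, cv2
def world(cam,px,depth=None,z=None):
    c=optics.camera_info(cam);K=np.array(c["camera_matrix"]);R=np.array(c["R"]);t=np.array(c["t"]).ravel()
    r=np.linalg.inv(K)@[px[0],px[1],1.]
    if z is None: return R.T@(r*depth-t)
    o=-R.T@t; d=R.T@r
    return o+d*(z-o[2])/d[2]
E
python3 - <<'E'
from h import *
for n in("top","scene"):
    p,d=optics.grab_frame(n); cv2.imwrite(f"pics/{n}0.png",p[:,:,::-1])
    for k,z in(("hinge_a",53),("edge_a",83),("vial_0_mid",40),("bottle_mid",42),("weight_mid",24),("board",0)):
        for r in optics.place_of(n,k):
            print(n,k,round(r["conf"],2),np.round(r["at"]),np.round(world(n,r["at"],z=z)))
s=env.state();print(s["time_s"],s["ee_pos"],s["ee_rot"],s["gripper_width"])
E
```

```text
top hinge_a 0.92 [298. 219.] [575. 170.  53.]
top hinge_a 0.8 [358. 216.] [569.  55.  53.]
top hinge_a 0.75 [234. 224.] [578. 293.  53.]
top hinge_a 0.61 [418. 208.] [574. -62.  53.]
top edge_a 0.73 [408. 210.] [564. -37.  83.]
top edge_a 0.65 [344. 211.] [575.  81.  83.]
top edge_a 0.58 [214. 224.] [573. 323.  83.]
top edge_a 0.57 [310. 218.] [567. 145.  83.]
top edge_a 0.48 [302. 196.] [612. 157.  83.]
top vial_0_mid 0.69 [305. 194.] [628. 153.  40.]
top vial_0_mid 0.66 [204. 320.] [405. 360.  40.]
top bottle_mid 0.92 [205. 320.] [405. 359.  42.]
top bottle_mid 0.49 [281. 192.] [637. 198.  42.]
top weight_mid 0.69 [368. 191.] [627.  27.  24.]
top weight_mid 0.68 [294. 223.] [576. 178.  24.]
top weight_mid 0.56 [443. 292.] [411. -92.  24.]
top weight_mid 0.31 [420. 212.] [572. -71.  24.]
top board 0.91 [323. 216.] [591. 121.   0.]
scene hinge_a 0.93 [358. 202.] [569. -69.  53.]
scene hinge_a 0.86 [221. 276.] [582. 297.  53.]
scene hinge_a 0.81 [318. 224.] [571.  51.  53.]
scene hinge_a 0.59 [274. 248.] [575. 171.  53.]
scene hinge_a 0.48 [249. 350.] [400. 368.  53.]
scene edge_a 0.7 [211. 274.] [572. 324.  83.]
scene edge_a 0.66 [309. 218.] [573.  74.  83.]
scene edge_a 0.66 [350. 201.] [556. -28.  83.]
scene edge_a 0.56 [280. 236.] [568. 159.  83.]
scene vial_0_mid 0.82 [265. 233.] [638. 145.  40.]
scene bottle_mid 0.55 [249. 352.] [404. 367.  42.]
scene weight_mid 0.86 [418. 242.] [408. -91.  24.]
scene board 0.88 [285. 247.] [612. 114.   0.]
0.7 [ 237.52408549 -523.67703403  213.99676799] [1.79992377e+02 1.73633595e-03 2.44005571e+01] 91.46276036384525
```

View pics/top0.png

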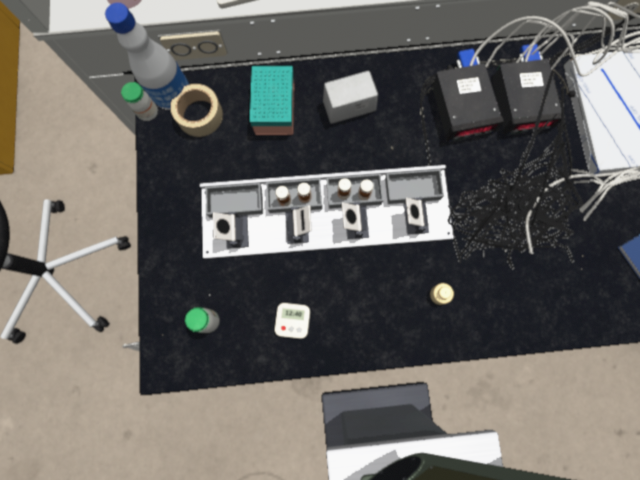

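View pics/scene0.png

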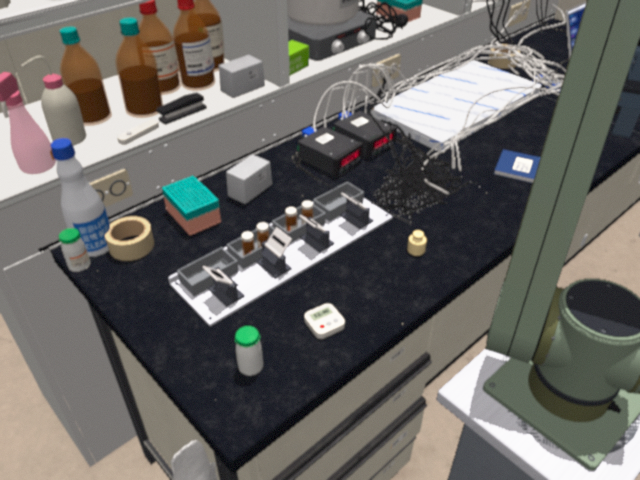

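Row from left to right in the top picture: bin at col 234 is empty with the disc up (wrong), bin at 298 has vials with the bar up (wrong), bin at 350 has vials with the disc up (right), and bin at 415 is empty with the disc up (wrong). Next I'll confirm this at closer zoom and refine the board pose.

Run:
```python
from h import *
p=cv2.imread("pics/top0.png"); a=cv2.resize(p[160:262,195:460],(795,306),interpolation=cv2.INTER_CUBIC)
q=cv2.imread("pics/scene0.png"); b=cv2.resize(q[180:320,165:400],(494,294),interpolation=cv2.INTER_CUBIC)
o=np.zeros((600,795,3),np.uint8);o[:306]=a;o[306:,:494]=b;cv2.imwrite("pics/crop.png",o)
_,d=optics.grab_frame("top")
m=optics.silhouettes("top","board")[0]["mask"]; print(m.sum())
c=cv2.findContours(m.astype(np.uint8),0,1)[0]; c=max(c,key=cv2.contourArea)
w=np.array([world("top",x[0],z=8)[:2] for x in c],np.float32)
print(cv2.minAreaRect(w))
# tags: bright high points from depth
v,u=np.mgrid[160:262,195:460]; dd=d[160:262,195:460]
P=np.array([world("top",(x,y),depth=z) for x,y,z in zip(u.ravel(),v.ravel(),dd.ravel()) if z>0])
for y in(295,171,53,-66):
    s=P[(abs(P[:,1]-y)<50)&(P[:,2]>74)&(P[:,2]<95)&(P[:,0]<605)&(P[:,0]>540)]
    print(y,len(s),s.mean(0).round(1),s.min(0).round(),s.max(0).round())
g=P[(P[:,2]<14)&(P[:,2]>3)];print(np.median(g[:,2]))
for r in optics.silhouettes("top","tag_a"): 
    mm=r["mask"];c=optics.place_of("top","hinge_a") if 0 else 0
    print("tag",round(r["conf"],2),np.round(r["at"]),mm.sum())
```

```text
7399
((599.215576171875, 116.09092712402344), (500.49664306640625, 157.81439208984375), 88.53572845458984)Traceback (most recent call last):
  File "<stdin>", line 12, in <module>
  File "h.py", line 4, in world
    c=optics.camera_info(cam);K=np.array(c["camera_matrix"]);R=np.array(c["R"]);t=np.array(c["t"]).ravel()
ValueError: time passes only in moves, steps and waits
```

View pics/crop.png

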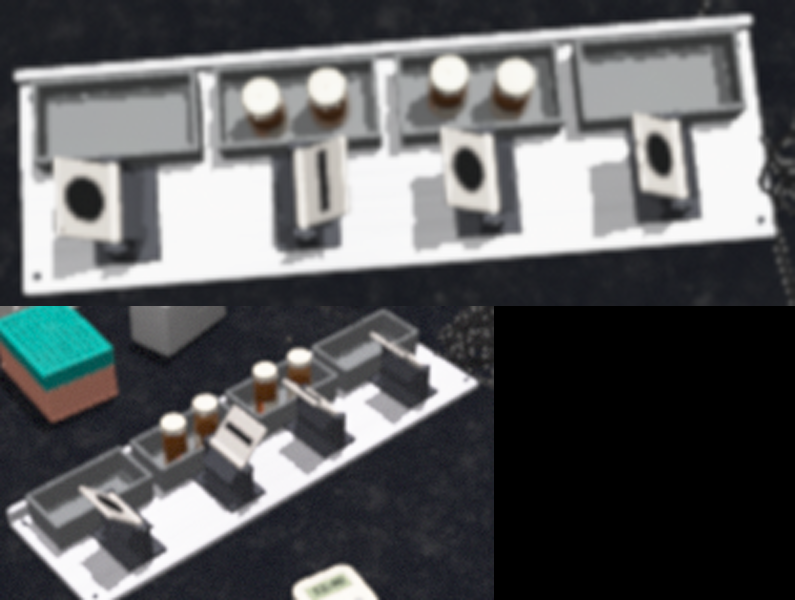

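The crop confirms it: tags 1, 2 and 4 from the left are wrong and tag 3 is right. I'll refine with depth.

```bash
cat >> h.py <<'E'
def cloud(cam,d,r0,r1,c0,c1):
    c=optics.camera_info(cam);K=np.array(c["camera_matrix"]);R=np.array(c["R"]);t=np.array(c["t"]).ravel()
    v,u=np.mgrid[r0:r1,c0:c1];z=d[r0:r1,c0:c1]
    X=(np.linalg.inv(K)@np.stack([u.ravel(),v.ravel(),np.ones(u.size)]))*z.ravel()
    return (R.T@(X-t[:,None])).T[z.ravel()>0]
E
python3 - <<'E'
from h import *
_,d=optics.grab_frame("top")
P=cloud("top",d,160,262,195,460)
for y in(295,171,53,-66):
    s=P[(abs(P[:,1]-y)<50)&(P[:,2]>60)&(P[:,2]<95)&(P[:,0]<605)&(P[:,0]>540)]
    f=np.polyfit(s[:,1],s[:,2],1)
    print(y,len(s),s.mean(0).round(1),s.min(0).round(),s.max(0).round(),"slope",f[0].round(2),"y at z=53,83",((53-f[1])/f[0]).round(1),((83-f[1])/f[0]).round(1))
g=P[(P[:,2]<16)];print(np.median(g[:,2]),env.state()["time_s"])
E
```

```text
295 417 [570.6 313.3  72.7] [546. 299.  60.] [597. 327.  85.] slope 0.88 y at z=53,83 291.1 325.0
171 342 [567.1 157.7  72.8] [543. 145.  60.] [593. 171.  87.] slope -0.89 y at z=53,83 179.9 146.4
53 331 [565.2  74.   73.3] [541.  60.  60.] [591.  87.  85.] slope 0.89 y at z=53,83 51.2 84.9
-66 278 [563.4 -45.5  73.8] [540. -60.  60.] [589. -33.  86.] slope 0.89 y at z=53,83 -69.0 -35.1
5.504338331814122 0.85
```

Request:
send_rows([
  [[0,0,-0.024,0.12,0.19,0,1],[0,0,-0.024,0.12,0.19,0,1],[0,0,-0.024,0.12,0.19,0,1],[0,0,-0.024,0.12,0.19,0,1],[0,0,-0.024,0.12,0.19,0,1],[0,0,-0.024,0.12,0.19,0,1],[0,0,-0.024,0.12,0.19,0,1],[0,0,-0.024,0.12,0.19,0,1],[0,0,-0.024,0.12,0.19,0,1],[0,0,-0.024,0.12,0.19,0,1],[0,0,-0.024,0.12,0.19,0,1],[0,0,-0.024,0.12,0.19,0,1]],
], grip_force=20)

```text
time_s: 2.05
ee_pos: [526.3, -65.9, 214.2]
ee_rot: [180.0, -0.0, -1.6]
force: [1.1, -1.1, 0.5]
gripper_width: 0.7
gripper_force: 0.0
```

Request:
send_rows([
  [[0,0,0,0.095,0.155,0,1],[0,0,0,0.095,0.155,0,1],[0,0,0,0,0,0,1],[0,0,0,0,0,-0.18,1],[0,0,0,0,0,-0.18,1],[0,0,0,0,0,-0.18,1],[0,0,0,0,0,-0.1,1],[0,0,0,0,0,-0.09,1],[0,0,0,0,0,0,1]],
])

```text
time_s: 2.95
ee_pos: [561.2, -6.3, 65.6]
ee_rot: [180.0, 0.3, -1.6]
force: [-0.7, 0.4, -0.5]
gripper_width: 0.5
gripper_force: 0.0
```

Request:
send_rows([
  [[0,0,0,0,-0.04,0.005,1],[0,0,0,0,-0.04,0.005,1],[0,0,0,0,-0.04,0.005,1],[0,0,0,0,-0.04,0.005,1],[0,0,0,0,-0.04,0.005,1],[0,0,0,0,-0.04,0.005,1],[0,0,0,0,-0.04,0.005,1],[0,0,0,0,-0.03,0.005,1],[0,0,0,0,0,0,1],[0,0,0,0,0,0,1]],
])

```text
time_s: 3.95
ee_pos: [563.4, -67.7, 75.9]
ee_rot: [-180.0, 0.0, -1.5]
force: [-0.3, -1.4, -0.5]
gripper_width: 0.8
gripper_force: 0.0
```

Request:
send_rows([
  [[0,0,0,0,0,0.15,1],[0,0,0,0,0,0.15,1],[0,0,0,0,0.183,0,1],[0,0,0,0,0.183,0,1],[0,0,0,0.01,0.183,0,1],[0,0,0,0.01,0.183,0,1],[0,0,0,0,0.183,0,1],[0,0,0,0,0,0,1],[0,0,0,0,0,0,1]],
])

```text
time_s: 4.85
ee_pos: [567.2, 116.2, 135.7]
ee_rot: [180.0, 0.0, -1.4]
force: [0.1, 0.5, -0.8]
gripper_width: 0.7
gripper_force: 0.0
```

Run:
```python
from h import *
p,d=optics.grab_frame("top")
P=cloud("top",d,160,262,195,460)
for y in(-66,):
    s=P[(abs(P[:,1]-y)<50)&(P[:,2]>60)&(P[:,2]<95)&(P[:,0]<605)&(P[:,0]>540)]
    f=np.polyfit(s[:,1],s[:,2],1); print(len(s),s.mean(0),f)
```

```text
Traceback (most recent call last):
TypeError: expected non-empty vector for x
```

The arm blocks the top camera, so I'll check at the end. Tag 2 is next.

Request:
send_rows([
  [[0,0,0,0,0,-0.15,1],[0,0,0,0,0,-0.12,1],[0,0,0,0,0,-0.075,1],[0,0,0,0,0,0,1],[0,0,0,0,0.06,0.005,1],[0,0,0,0,0.04,0.005,1],[0,0,0,0,0.04,0.005,1],[0,0,0,0,0.04,0.005,1],[0,0,0,0,0.04,0.005,1],[0,0,0,0,0.04,0.005,1],[0,0,0,0,0.04,0.005,1],[0,0,0,0,0,0,1]],
])

```text
time_s: 6.1
ee_pos: [567.6, 176.6, 74.1]
ee_rot: [-180.0, -0.0, -1.5]
force: [-0.1, -0.1, -0.2]
gripper_width: 0.1
gripper_force: 0.0
```

Request:
send_rows([
  [[0,0,0,0,0,0,1],[0,0,0,0,0,0.15,1],[0,0,0,0,0,0.15,1],[0,0,0,0,0.175,0,1],[0,0,0,0.01,0.175,0,1],[0,0,0,0.01,0.175,0,1],[0,0,0,0,0.175,0,1],[0,0,0,0,0.18,0,1],[0,0,0,0,0,0,1],[0,0,0,0,0,-0.15,1],[0,0,0,0,0,-0.12,1],[0,0,0,0,0,-0.06,1]],
])

```text
time_s: 7.3
ee_pos: [570.3, 349.5, 65.5]
ee_rot: [179.8, 0.2, -1.6]
force: [-0.3, -0.4, -0.3]
gripper_width: 0.1
gripper_force: 0.0
```

Request:
send_rows([
  [[0,0,0,0,0,0,1],[0,0,0,0,-0.06,0.005,1],[0,0,0,0,-0.04,0.005,1],[0,0,0,0,-0.04,0.005,1],[0,0,0,0,-0.04,0.005,1],[0,0,0,0,-0.04,0.005,1],[0,0,0,0,-0.04,0.005,1],[0,0,0,0,-0.04,0.005,1],[0,0,0,0,0,0,1],[0,0,0,0,0,0,1],[0,0,0,0,0,0.15,1],[0,0,0,0,0,0.15,1]],
])

```text
time_s: 8.5
ee_pos: [570.8, 291.4, 134.5]
ee_rot: [179.9, 0.1, -1.5]
force: [0.1, 0.8, 0.8]
gripper_width: 0.6
gripper_force: 0.0
```

Request:
send_rows([
  [[0,0,0,0,0,0.2,1],[0,0,0,0,0,0.2,1],[0,0,0,-0.22,0,0,1],[0,0,0,-0.22,0,0,1],[0,0,0,-0.22,0,0,1],[0,0,0,-0.22,0,0,1],[0,0,0,0,0,0,1],[0,0,0,0,0,0,1]],
])

```text
time_s: 9.3
ee_pos: [395.2, 291.9, 215.5]
ee_rot: [-180.0, -0.1, -1.4]
force: [0.7, 0.5, 0.8]
gripper_width: 0.9
gripper_force: 0.0
```

Run:
```python
from h import *
p,d=optics.grab_frame("top");cv2.imwrite("pics/top1.png",p[:,:,::-1])
q,_=optics.grab_frame("scene");cv2.imwrite("pics/scene1.png",q[:,:,::-1])
P=cloud("top",d,160,262,195,460)
for y in(294,174,54,-66):
    s=P[(abs(P[:,1]-y)<50)&(P[:,2]>60)&(P[:,2]<95)&(P[:,0]<605)&(P[:,0]>540)]
    if len(s)>5: print(y,len(s),s.mean(0).round(),np.polyfit(s[:,1],s[:,2],1)[0].round(2))
print(env.state()["time_s"])
```

```text
294 302 [570. 277.  74.] -0.9
174 381 [568. 193.  73.] 0.9
54 337 [565.  74.  73.] 0.9
-66 389 [563. -81.  72.] -0.91
9.4
```

View pics/top1.png

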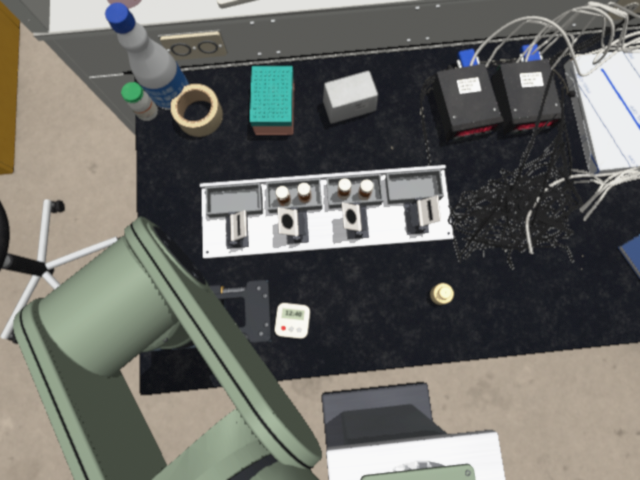

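View pics/scene1.png

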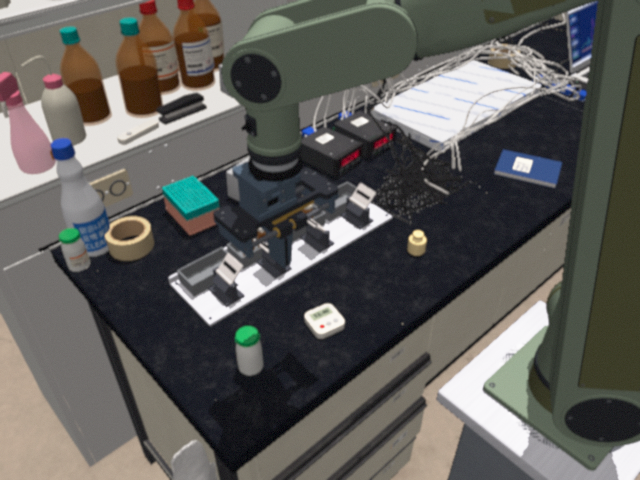

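The pictures show bar, disc, disc, bar (top picture, cols 238, 288, 350, 428). All tags lie at 45° on their rests, the vials are standing, and the bottle (249,352) and weight (418,242 in the scene view) haven't moved.

```bash
python3 -c "
from workcell import env
print(env.job_done())"
```

```text
the job is handed in; nothing more can be done
None
```

I pushed over the three wrong tags, so the row now reads bar, disc, disc, bar from left to right. That matches the bins, with the vials still standing and the bottle and test weight unmoved. I handed the job in at about 9.4 s.

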